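# Lock the exhibit case lid with its T-toggle

### The job

Lock down the lid of the small metal exhibit case: take the T-toggle out of its round stand, pass its crossbar down through the opening in the lid and the narrow slot of the keeper plate below, which sits off-centre by an unknown amount and must be felt for gently. Then press the toggle down against the sprung lid, turn it a quarter turn and let go, so that the crossbar holds under the keeper and keeps the lid pressed down. Do not force the toggle, and leave the other things where they stand.

Things in the scene. Friction and masses are not known exactly. Their poses are not given: they have to be found in the camera images.
- toggle_grip (a point): T-toggle: centre of its upright flat wing (36 mm wide along x, 12 thick along y, 42 high: from 23 mm below this point to 19 above). z is up along the stem. Below the wing a round steel collar, 50 mm across, 5 thick (underside 28 mm below this point), then an 8 mm round stem and the crossbar. Loose, 50 to 120 g; starts upright in the stand.
- toggle_bar (a point): Centre of the toggle's steel crossbar, 56.5 mm below the grip centre, same axes. The bar is 30 mm long along x (parallel to the wing), 8 mm wide along y, 7 mm high.
- toggle_stand: Fixed round plastic stand, 68 mm across, 42 mm high, with a 40 mm bore and an 86 mm foot; the toggle's collar rests on its rim. Origin at the centre of its underside, on the table.
- exhibit_case: Fixed exhibit case, 140 mm along x (150 with its end lugs), 110 mm along y, 60 mm high: grey tray, pale bare metal lid. Origin at the centre of its underside, on the table, z up.
- case_opening (a point): Centre of the opening in the lid, level with the top of the unpressed lid (60 mm above the table), axes as the case's. The opening is 44 mm along the case's x and 28 mm along its y.
- keeper_mid (a point): Point under the middle of the lid opening, level with the top of the keeper (37 mm above the table); axes as the case's. Keeper: fixed flat steel plate 5 mm thick, slot 36 mm along x, 10.8 mm along y. The slot's middle lies up to 8 mm from this point to +y or -y, unmeasured; in x it is exact. With the bar on top of the plate the collar is 9 mm above the lid. 22 mm free below.
- case_lid (a joint): How far the lid is pressed down, m: 0 free, 0.007 at its stop. Springy gasket: about 3 N to start it, 1.5 N more per mm. With the collar just touching the free lid the bar is still 3 mm too high to turn under the keeper: press the lid down 5 mm (4 to 6), turn a quarter turn either way, let go; the gasket then holds the bar up against the keeper, the lid down about 3 mm.
- loose_vial: Bystander: capped sample vial, 23 mm across, 62 mm high, standing loose between the two work places. Origin under it.
- stamp: Bystander: date stamp with a wooden handle, 25x38x66 mm, standing loose. Origin under it.
- small_jar: Bystander: small jar with a screw cap, 44 mm across, 46 mm high, standing loose. Origin under it.
- toggle: The toggle as a whole; origin at the centre of the crossbar's underside, 60 mm below the grip centre, axes as there.

How it is judged:
By the outcome, as a careful person would: the job done as asked, in the order asked, and still so for the second after the job is handed in, with the robot touching nothing.
It also fails if it takes over 61 s, if anything falls off the work surface, if the arm or the gripper's body presses on something with over 40 N, if the wrist force passes 120 N, or if a joint passes its speed limit or range.

### The arm

A 6-joint arm with a two-finger parallel gripper is mounted at the origin on a cart in front of the work surface, level with it; the furniture and walls round the work are solid. World frame = base frame: x ahead of the robot, y to its left, z up, the work surface at z = 0. Lengths are in m, angles in degrees, forces in N, time in s.
With the tool pointing down it reaches from about 0.35 to 0.875 m from the base axis. Payload 4.2 kg.
Tool frame: the origin (TCP) lies midway between the tips of the shut fingers; the grasp point (between the pads) lies r.pinch_z behind it (r.pinch_z is the distance from the TCP to the grasp point, in m); z points along the fingers, y is the direction in which the jaws open and shut (so a half turn about z gives the same grasp; the last joint's range is limited). The gripper opens to 87 mm and grips with 3 to 60 N. Pads are 19 mm wide; open, the fingers measure 117 mm over their backs; the gripper's body (75 mm by 190 mm) begins 51 mm behind the grasp point.
Start: joints at [86.207, 22.042, 0.453, 0, -68.411, -14.817], TCP at [0.199, 0.592, 0.201] pointing down, gripper open.
Joint ranges: [-179.83, 179.83], [-69.29, 118.12], [-61.27, 80.66], [-181.25, 117.63], [-171.15, -9.14], [-177.46, 177.46]. Speed limits (degrees/s): [159.86, 159.86, 180, 180, 180, 180].

### API

Orientations are given as a 3x3 rotation matrix whose columns are the frame's x, y, z axes.
In Python, from station import r gives the robot as it stands. The module is installed in compiled form; this text tells all that it offers.
- The arm moves only by the tool play_rows, never from a script. Its argument "deltas" is a list of rows, each a list of 7 numbers: the shift along the tool's x, y, z in units of 25 mm (1.0 is 25 mm), then the turn, a rotation vector about the tool's x, y, z in units of 5 degrees (1.0 is 5 degrees), then the finger opening in mm, from 0 to 87. In form: [[tx, ty, tz, wx, wy, wz, fingers], ...]. A call has 1 to 12 rows; each row is the pose to reach, as a shift and turn from the pose commanded when the call began, along the tool's axes at that moment; what a row does not reach only later rows make up. A row lasts 1/10 s, in which the tool goes at most 50 mm and 8.59 degrees, less where a joint would pass 70% of its speed; a pose out of reach is approached as far as the arm can. A call with a gripper value outside its range is refused whole. The fingers move at their own pace and stop on an object; the grip force is fixed at half the most. Time passes only in rows, so rows that repeat a pose let the fingers close. It gives the time, the measured TCP pose, the force and the opening at its end, in the units of the state.
- r.sense(): the state, without advancing time (a new reading comes with each control period).
- r.capture(name): name is "scene" or "top"; returns a dict with "pixels" (420x560x3 uint8, red, green, blue), "camera_matrix" (3x3 intrinsics, pixels), "R" (3x3) and "t" (3): a world point X has camera coordinates R X + t. Camera axes: x right, y down, z forward; pixel columns grow to the right and rows downward; lengths in m; the calibration is good to about 2 mm. A picture is of the moment at which its call begins. There is no depth.
- r.finish_job(): hands the job in, once; it reports no verdict.
Trained networks look in the newest picture that a camera, given by its name, has taken for a name from the list of things; names that differ only in an ending like _2 or _b are one class to them, and where a whole thing is asked for, a point or a joint stands for the part that bears it (a point fixed in the world has none). Each returns a list of dicts, best first, with "score" (0 to 1); they miss things now and then, are a little off and sometimes report something else, mostly with a low value. They report only what shows in the picture. A call takes as long as a camera call.
- r.spot_in(camera, target): "centre" ([x, y, z] in m, in world coordinates, good to about 4 mm: the middle of the surface that is visible of it).
- r.cut_out(camera, target): "region" (420x560 bool, what is visible of it).
The state is a dict: "time_s": time; "joints": joint angles; "joint_velocities": joint speeds; "effort": joint torques, N m; "tcp_pos": TCP position; "ee_rot": TCP orientation; "wrist_force": force on the tool from outside, world axes, zero at the start; "moment": the same for the moment, N m; "gripper_width": opening from 0.0 (shut) to 1.0 (fully open).
Only numpy, scipy, OpenCV 4.12 (cv2) and the standard library are available. Lean on these libraries where they do the work, as an engineer would, in place of code of your own. Each camera call takes 0.05 s, during which the arm holds its last target.

## Working session

There is one attempt and no reset: what is moved stays moved. The work goes in short steps, Python scripts to look and compute and a tool call to move; the robot and the scene stay as the last step left them, time stands still between calls to the robot, and variables do not carry over. Pictures are saved under pics/ and viewed, and the job is handed in when it is done.

Besides the shell and the picture viewer there is one more tool, called by a JSON object that holds its "op" and its "data", one argument or row to a line. play_rows: Moves the arm, as the interface text tells. Its arguments: {"type":"object","properties":{"deltas":{"type":"array","items":{"type":"array","items":{"type":"number"}}}},"required":["deltas"]}

```bash
mkdir -p pics; cat > h.py <<'E'
from station import r
import numpy as np, cv2
def snap(cam,name):
    c=r.capture(cam); cv2.imwrite(f'pics/{name}.png',c['pixels'][:,:,::-1]); return c
def st():
    s=r.sense(); print('t',s['time_s'],'tcp',np.round(s['tcp_pos'],4),'F',np.round(s['wrist_force'],2),'M',np.round(s['moment'],2),'g',s['gripper_width'],'j',np.round(s['joints'],1)); print(np.round(s['ee_rot'],4)); return s
E
python3 - <<'E'
from h import *
st(); print(r.pinch_z)
for cam in ('scene','top'):
    c=snap(cam,cam+'0'); print(c['camera_matrix'],c['R'],c['t'])
    for n in ['toggle','toggle_stand','exhibit_case','case_opening','case_lid','toggle_grip','loose_vial','stamp','small_jar']:
        try:
            for d in r.spot_in(cam,n)[:2]: print(cam,n,np.round(d['centre'],4),round(d['score'],2))
        except Exception as e: print(n,e)
E
```

```text
t 0.0 tcp [0.1992 0.5917 0.1998] F [0.   1.1  0.46] M [0.03 0.   0.  ] g 0.9965870352728501 j [ 86.2  22.1   0.4  -0.  -68.4 -14.8]
[[ 9.477e-01 -3.193e-01 -6.000e-04]
 [-3.193e-01 -9.477e-01 -2.100e-03]
 [ 1.000e-04  2.200e-03 -1.000e+00]]
0.0187
[[474.97279901   0.         273.97912103]
 [  0.         474.97279901 205.01590953]
 [  0.           0.           1.        ]] [[ 0.49596873 -0.86833787 -0.00208893]
 [-0.57297233 -0.32545523 -0.75218455]
 [ 0.65247048  0.37425692 -0.65894919]] [-0.2480008   0.36623479  0.62066427]
scene toggle [ 0.4578 -0.1632  0.0455] 0.59
scene toggle [0.5017 0.1805 0.0623] 0.48
scene toggle_stand [ 0.4402 -0.1726  0.0215] 0.96
scene exhibit_case [0.504  0.1824 0.0612] 0.72
scene exhibit_case [ 0.4387 -0.1723  0.021 ] 0.29
scene case_opening [0.4988 0.1807 0.0567] 0.86
scene case_lid [0.5132 0.2001 0.0608] 0.85
scene toggle_grip [ 0.4604 -0.1676  0.0431] 0.7
scene loose_vial [0.4912 0.0117 0.0351] 0.7
scene stamp [0.5501 0.0128 0.0165] 0.77
scene small_jar [ 0.4203 -0.0031  0.0445] 0.96
[[391.87083619   0.         285.67132321]
 [  0.         391.87083619 213.38872918]
 [  0.           0.           1.        ]] [[ 0.00439146 -0.99984758  0.01689772]
 [-0.99649995 -0.00578613 -0.0833929 ]
 [ 0.08347796 -0.01647236 -0.99637347]] [0.0213065  0.50700818 0.88074706]
top toggle [ 0.4713 -0.156   0.0457] 0.69
top toggle_stand [ 0.4657 -0.1419  0.0368] 0.78
top toggle_stand [0.5204 0.2    0.0602] 0.21
top exhibit_case [0.5212 0.1994 0.0626] 0.71
top case_opening [0.5183 0.206  0.0591] 0.78
top case_opening [0.4984 0.0207 0.0603] 0.21
top case_lid [0.5192 0.2028 0.0587] 0.73
top toggle_grip [ 0.467  -0.1557  0.0426] 0.75
top loose_vial [0.5025 0.0174 0.0606] 0.41
top stamp [0.555  0.0122 0.0183] 0.55
top stamp [ 0.4664 -0.1564  0.0485] 0.31
top small_jar [0.4307 0.0021 0.0457] 0.68
```

View pics/scene0.png

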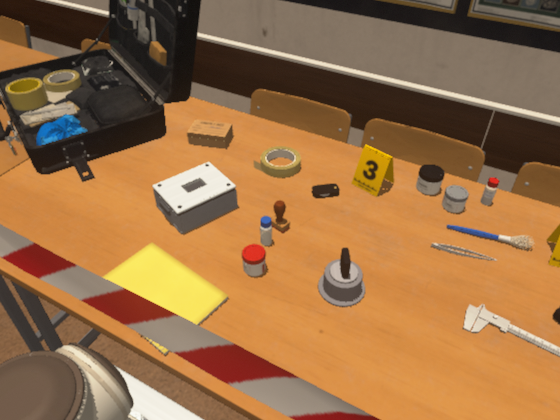

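View pics/top0.png

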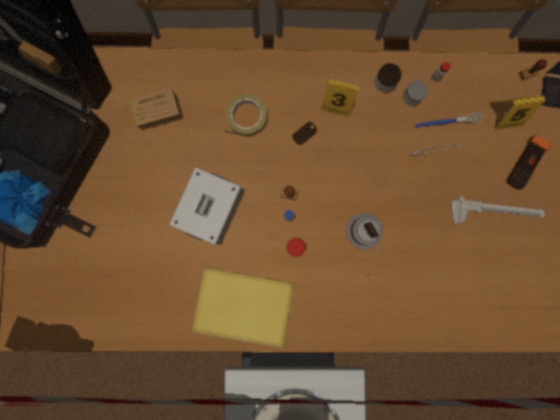

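```bash
python3 - <<'E'
import cv2,numpy as np
a=cv2.imread('pics/top0.png');b=cv2.imread('pics/scene0.png')
f=lambda i,x,y,w,h,s:cv2.resize(i[y:y+h,x:x+w],None,fx=s,fy=s,interpolation=cv2.INTER_CUBIC)
o=np.zeros((600,800,3),np.uint8)
o[:300,:400]=f(a,155,160,100,75+25,4)[:300,:400]
A=f(a,160,162,90,90,4)[:300,:400]
def put(y,x,im): 
    im=im[:300,:400]; o[y:y+im.shape[0],x:x+im.shape[1]]=im
o[:]=0
put(0,0,f(a,160,165,90,80,3.75)); put(0,400,f(a,330,200,80,60,5))
put(300,0,f(b,145,155,100,75,4)); put(300,400,f(b,305,240,80,60,5))
cv2.imwrite('pics/crop0.png',o)
E
```

```text
(no output)
```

View pics/crop0.png

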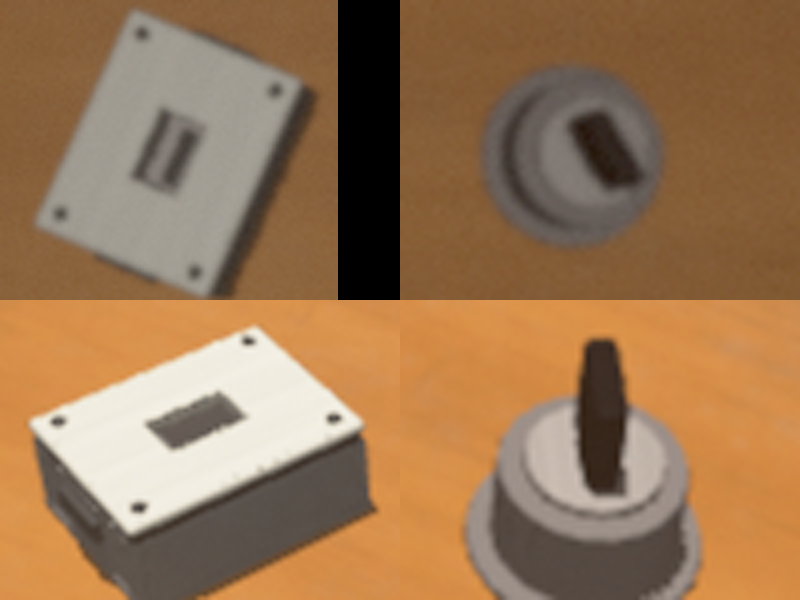

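```bash
cat >> h.py <<'E'
def back(c,uv,z):
    uv=np.atleast_2d(np.array(uv,float)); K=c['camera_matrix'];R=c['R'];t=c['t']
    d=np.c_[(uv-[K[0,2],K[1,2]])/[K[0,0],K[1,1]],np.ones(len(uv))]@R; C=-R.T@t
    return C+d*((z-C[2])/d[:,2])[:,None]
def proj(c,X):
    X=np.atleast_2d(X); p=(X@c['R'].T+c['t'])@c['camera_matrix'].T; return p[:,:2]/p[:,2:]
E
python3 - <<'E'
from h import *
for cam in ('top','scene'):
    c=r.capture(cam)
    g=c['pixels'].astype(int)
    for n,z in (('case_lid',.06),('case_opening',.06),('exhibit_case',.06),('toggle',.07),('toggle_stand',.042),('stamp',.066),('loose_vial',.062),('small_jar',.046)):
        D=r.cut_out(cam,n)
        if not D: print(cam,n,'none');continue
        m=D[0]['region']; ys,xs=np.nonzero(m)
        P=back(c,np.c_[xs,ys],z)[:,:2]
        rc=cv2.minAreaRect((P*1000).astype(np.float32))
        print(cam,n,round(D[0]['score'],2),m.sum(),'bbox',xs.min(),xs.max(),ys.min(),ys.max(),'rect',np.round(rc[0],1),np.round(rc[1],1),round(rc[2],1))
    np.save(f'{cam}.npy',c,allow_pickle=True)
E
```

```text
top case_lid 0.71 2900 bbox 170 238 169 243 rect [519.9 202.9] [110.7 141.7] 66.5
top case_opening 0.61 3448 bbox 170 241 169 244 rect [519.5 200.3] [120.2 145.5] 68.3
top exhibit_case 0.9 3521 bbox 170 242 168 245 rect [518.8 199.2] [119.8 147.2] 67.1
top toggle 0.77 366 bbox 357 379 221 241 rect [ 467.1 -154.1] [45.8 45.1] 44.8
top toggle_stand 0.71 666 bbox 346 382 213 249 rect [ 466.9 -152.1] [80.5 79.9] 56.5
top stamp 0.54 180 bbox 281 296 186 199 rect [549.2  18.6] [28.8 33. ] 0.1
top loose_vial 0.57 88 bbox 283 293 210 220 rect [500.5  20. ] [20.2 21.8] 45.2
top small_jar 0.87 274 bbox 286 304 238 256 rect [431.1   3.2] [39.2 39.3] 45.2
scene case_lid 0.67 2209 bbox 152 235 163 214 rect [513.5 201.4] [114.8 141.8] 67.0
scene case_opening 0.79 3841 bbox 154 236 163 233 rect [494.8 181. ] [168.7 162.9] 66.7
scene exhibit_case 0.75 3942 bbox 153 237 163 233 rect [494.7 180.6] [169.2 164. ] 67.5
scene toggle 0.83 569 bbox 330 356 249 282 rect [ 454.3 -156.9] [73.6 45. ] 41.8
scene toggle_stand 0.75 1292 bbox 317 364 260 306 rect [ 444.4 -163.2] [101.7  80.3] 29.6
scene stamp 0.62 283 bbox 271 287 202 230 rect [517.8  -1. ] [79.7 30.4] 29.6
scene loose_vial none
scene small_jar 0.75 692 bbox 241 265 244 276 rect [411.3  -6.9] [77.5 43.9] 30.5
```

```bash
cat > fit.py <<'E'
from h import *
from scipy.optimize import minimize
def box(x0,x1,y0,y1,z0,z1): return np.array([[x,y,z] for x in(x0,x1) for y in(y0,y1) for z in(z0,z1)])
def render(c,X,shape=(420,560),roi=None,S=6):
    p=proj(c,X); h=cv2.convexHull(p.astype(np.float32))[:,0]
    x0,y0,x1,y1=roi
    m=np.zeros(((y1-y0)*S,(x1-x0)*S),np.uint8)
    q=((h-[x0,y0]+0.5)*S-0.5)
    cv2.fillPoly(m,[np.round(q*16).astype(np.int32)],255,shift=4)
    return cv2.resize(m,(x1-x0,y1-y0),interpolation=cv2.INTER_AREA)/255.
def pose(X,x,y,a):
    c,s=np.cos(a),np.sin(a); return np.c_[c*X[:,0]-s*X[:,1]+x, s*X[:,0]+c*X[:,1]+y, X[:,2]]
def fit(obs,X,p0,z0=0):
    # obs: list of (c,roi,target soft mask)
    def cost(p,ob=obs):
        Y=pose(X,p[0]/1e3,p[1]/1e3,np.radians(p[2])); Y[:,2]+=z0
        return sum(((render(c,Y,roi=roi)-m)**2).sum() for c,roi,m in ob)
    best=min((minimize(cost,np.array(p0)+[0,0,d],method='Nelder-Mead',options=dict(initial_simplex=np.array(p0)+[0,0,d]+np.array([[0,0,0],[6,0,0],[0,6,0],[0,0,8]]),xatol=.02,fatol=.01)) for d in(-5,5)),key=lambda q:q.fun)
    return best.x,best.fun
E
python3 - <<'E'
from fit import *
C={k:np.load(k+'.npy',allow_pickle=True).item() for k in('top','scene')}
def soft(c,roi,lo,hi):
    x0,y0,x1,y1=roi; g=c['pixels'][y0:y1,x0:x1].astype(float).mean(2); return np.clip((g-lo)/(hi-lo),0,1)
g=C['top']['pixels'].astype(int)
print(g[205,185],g[200,160],g[240,220],g[229,372],g[229,362])
g=C['scene']['pixels'].astype(int); print(g[180,170],g[215,190],g[262,345],g[275,335],g[150,200])
# lid
def mask(c,kind):
    p=c['pixels'].astype(float); return p
obs={}
roiL={'top':(160,160,250,250),'scene':(145,155,245,235)}
for k in C:
    x0,y0,x1,y1=roiL[k]; p=C[k]['pixels'][y0:y1,x0:x1].astype(float)
    b=p[:,:,2] # blue: lid bright, wood low
    hi=np.percentile(b,95); lo=np.percentile(b,20)
    m=np.clip((b-lo)/(hi-lo),0,1)
    mm=(m>.5).astype(np.uint8); n,l,s,_=cv2.connectedComponentsWithStats(mm); mm=(l==1+np.argmax(s[1:,4])).astype(np.uint8)
    cs,_=cv2.findContours(mm,cv2.RETR_EXTERNAL,cv2.CHAIN_APPROX_NONE); f=np.zeros_like(mm); cv2.drawContours(f,cs,-1,1,-1)
    obs[k]=(C[k],roiL[k],f.astype(float)); print(k,lo,hi,f.sum())
lid=box(-.07,.07,-.055,.055,.0599,.06)
for name,o in(('top',[obs['top']]),('scene',[obs['scene']]),('both',list(obs.values()))):
    print('lid',name,fit(o,lid,(518,202,-23.5)))
wing=box(-.018,.018,-.006,.006,.047,.089)
obs={}
roiW={'top':(350,212,385,245),'scene':(335,243,356,286)}
for k in C:
    x0,y0,x1,y1=roiW[k]; p=C[k]['pixels'][y0:y1,x0:x1].astype(float).max(2)
    f=(p<(75 if k=='scene' else 60)).astype(np.uint8)
    n,l,s,_=cv2.connectedComponentsWithStats(f,connectivity=4); f=(l==1+np.argmax(s[1:,4]))
    print(k,f.sum()); print('\n'.join(''.join('#' if v else '.' for v in r_) for r_ in f))
    obs[k]=(C[k],roiW[k],f.astype(float))
for name,o in(('top',[obs['top']]),('scene',[obs['scene']]),('both',list(obs.values()))):
    print('wing',name,[fit(o,wing,(465,-155,a)) for a in (30,)])
E
```

```text
[161 156 147] [133  93  57] [69 56 44] [51 38 31] [129 121 115]
[240 236 224] [91 82 75] [60 44 35] [202 188 176] [218 148  79]
top 58.0 149.0 3160
scene 73.0 226.0 2249
lid top (array([520.63238815, 202.93025634, -22.88108357]), np.float64(24.646243752402924))
lid scene (array([516.9962858 , 203.57936662, -22.4739211 ]), np.float64(20.63043444828912))
lid both (array([519.84539477, 203.19393047, -22.48929882]), np.float64(135.01059592464435))
top 101
...................................
...................................
...................................
...................................
...................................
...................................
...................................
...................................
...................................
...................................
...................................
..................###..............
...............#######.............
...............#######.............
...............########............
................#######............
................########...........
.................########.......
[... 1094 characters left out ...]
###......
......########.......
......########.......
......########.......
......########.......
.......#######.......
.......#######.......
.......#######.......
.......#######.......
........######.......
........#####........
.....................
.....................
.....................
.....................
.....................
.....................
.....................
.....................
wing top [(array([ 468.12746414, -158.90774532,   39.13216013]), np.float64(60.61830065359477))]
wing scene [(array([ 468.83806633, -159.47323864,   24.97335493]), np.float64(45.79309496347558))]
wing both [(array([ 468.59406207, -159.4594398 ,   23.32246077]), np.float64(108.91706266820454))]
```

```bash
python3 - <<'E'
from fit import *
C={k:np.load(k+'.npy',allow_pickle=True).item() for k in('top','scene')}
wing=box(-.018,.018,-.006,.006,.047,.089)
W=pose(wing,.468,-.1575,np.radians(33))
out=[]
for k,(x0,y0) in (('top',(348,206)),('scene',(325,245))):
    s=10
    im=cv2.resize(C[k]['pixels'][y0:y0+55,x0:x0+38][:,:,::-1],None,fx=s,fy=s,interpolation=cv2.INTER_NEAREST).copy()
    im=np.clip(im.astype(float)*(1.6 if k=='top' else 1),0,255).astype(np.uint8)
    o=im.copy()
    q=((proj(C[k],W)-[x0,y0]+.5)*s).astype(int)
    for i in range(8):
        for b in(1,2,4):
            if i<i^b: cv2.line(o,tuple(map(int,q[i])),tuple(map(int,q[i^b])),(0,255,0),1)
    out.append(o)
cv2.imwrite('pics/wing.png',np.hstack(out))
for k in C: print(k,-C[k]['R'].T@C[k]['t'])
E
```

```text
top [0.4316171  0.03874486 0.91947385]
scene [-0.07212207 -0.32844336  0.68394431]
```

View pics/wing.png

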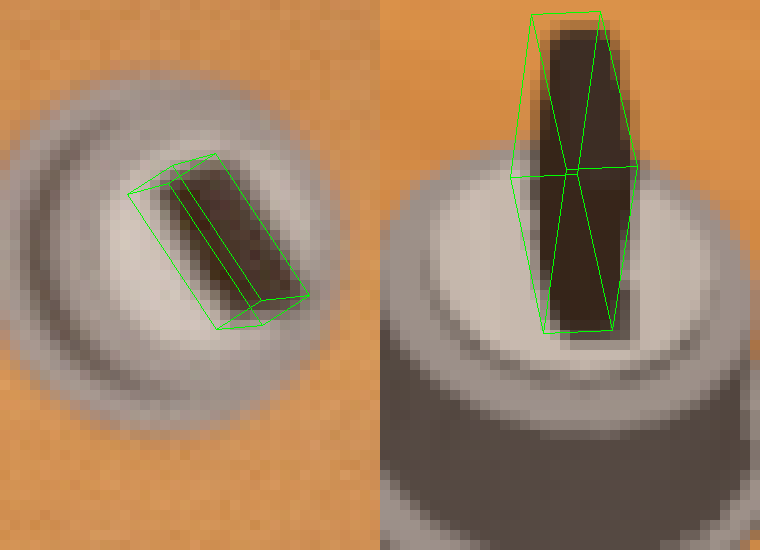

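```bash
python3 - <<'E'
from fit import *
C={k:np.load(k+'.npy',allow_pickle=True).item() for k in('top','scene')}
roiW={'top':(350,212,385,245),'scene':(335,243,356,286)}
obs={}
for k in C:
    x0,y0,x1,y1=roiW[k]; p=C[k]['pixels'][y0:y1,x0:x1].astype(float).max(2)
    d=45; l=130 if k=='top' else 200
    f=np.clip((l-p)/(l-d),0,1)
    if k=='top': f[:, :6]=0; 
    f[f<.3]=0
    mm=(f>.3).astype(np.uint8); n,lb,s,_=cv2.connectedComponentsWithStats(mm,connectivity=4); b=1+np.argmax(s[1:,4]); f=f*(lb==b)
    if k=='scene': f[31:,15:]=0
    obs[k]=(C[k],roiW[k],f)
    print(k,f.sum())
# collar centre
print('collar top',back(C['top'],[368.7,230.3],.047)*1e3,'scene',back(C['scene'],[343.6,270.7],.047)*1e3)
def model(p):
    hx,hy,ht=p[3:6]
    return pose(np.vstack([box(-hx,hx,-hy,hy,.047,.047+ht*.0) , box(-hx*p[6],hx*p[6],-hy,hy,.047+ht,.047+ht)])/1.0, p[0],p[1],p[2])
def cost(p,off=True):
    q=[p[0]/1e3,p[1]/1e3,np.radians(p[2]),p[3]/1e3,p[4]/1e3,p[5]/1e3,p[6]]
    t=0
    for k,(c,roi,m) in obs.items():
        qq=list(q)
        if k=='scene': qq[0]+=p[7]/1e3; qq[1]+=p[8]/1e3
        t+=((render(c,model(qq),roi=roi)-m)**2).sum()
    return t+.2*((p[3]-17.5)**2+(p[4]-6)**2*4+(p[5]-42)**2)+.5*(p[7]**2+p[8]**2)+50*(p[6]-.9)**2
for a in (20,30,40):
    p0=np.array([468,-158,a,17.5,6,41,.9,0,0.]); sim=np.vstack([p0]+[p0+e for e in np.diag([4,4,6,-2,-1,-2,.08,2,2])])
    b=minimize(cost,p0,method='Nelder-Mead',options=dict(initial_simplex=sim,maxiter=4000,xatol=.02,fatol=.01)); print(np.round(b.x,2),b.fun)
E
```

```text
top 229.3764705882353
scene 240.27741935483868
collar top [[ 467.87201634 -161.39635146   47.        ]] scene [[ 466.90111347 -159.90185773   47.        ]]
[ 467.55 -160.65   30.65   17.61    5.12   41.9     0.86   -0.5     0.68] 49.66999476895488
[ 468.09 -160.62   30.75   17.48    5.04   40.53    0.93   -0.73    0.72] 48.43986401698761
[ 468.01 -160.64   31.2    16.94    4.95   40.78    0.97   -0.64    0.79] 49.1394227026522
```

```bash
cat >> h.py <<'E'
from scipy.spatial.transform import Rotation as Ro
def Rdown(yaw):
    c,s=np.cos(np.radians(yaw)),np.sin(np.radians(yaw)); return np.array([[c,s,0],[s,-c,0],[0,0,-1.]])
def go(p,yaw,cmd=None):
    s=r.sense(); P,R=(s['tcp_pos'],s['ee_rot']) if cmd is None else (np.array(cmd[0]),Rdown(cmd[1]))
    d=R.T@(np.array(p)-P)/.025; w=Ro.from_matrix(R.T@Rdown(yaw)).as_rotvec(degrees=True)/5
    print('row',np.round(np.r_[d,w],3))
E
python3 - <<'E'
from h import *
go([.45,.3,.22],-86)
C={k:np.load(k+'.npy',allow_pickle=True).item() for k in('top','scene')}
pts=np.array([[147,425],[225,392],[245,415],[178,450]])
uv=np.c_[pts[:,0]/4+145-.375,(pts[:,1]-300)/4+155-.375]
print(back(C['scene'],uv,.06)*1e3, back(C['scene'],uv,.06).mean(0))
pts=np.array([[158,107],[206,125],[175,194],[130,178]])
uv=np.c_[pts[:,0]/3.75+160-.37,pts[:,1]/3.75+165-.37]
print(back(C['top'],uv,.06)*1e3, back(C['top'],uv,.06).mean(0))
# screws
a=np.array([[142,34],[275,90],[196,272],[60,214]]); b=np.array([[248,341],[333,419],[139,507],[58,421]])
print(back(C['top'],a/3.75+[160,165]-np.array([.37,.37]),.06).mean(0),back(C['scene'],np.c_[b[:,0]/4+145,(b[:,1]-300)/4+155]-.375,.06).mean(0))
B=back(C['top'],a/3.75+[160,165]-np.array([.37,.37]),.06); d=B[1]-B[2]; print(np.degrees(np.arctan2(d[1],d[0]))); d=B[0]-B[3]; print(np.degrees(np.arctan2(d[1],d[0])))
B=back(C['scene'],np.c_[b[:,0]/4+145,(b[:,1]-300)/4+155],.06); d=B[0]-B[3]; print(np.degrees(np.arctan2(d[1],d[0])));d=B[1]-B[2]; print(np.degrees(np.arctan2(d[1],d[0])))
# enlarged opening
o=[]
for k,(x0,y0,s) in (('top',(190,190,14)),('scene',(178,172,14))):
    o.append(cv2.resize(C[k]['pixels'][y0:y0+30,x0:x0+28][:,:,::-1],None,fx=s,fy=s,interpolation=cv2.INTER_CUBIC))
cv2.imwrite('pics/open.png',cv2.convertScaleAbs(np.hstack(o),alpha=1.5))
E
```

```text
row [13.231  7.884 -0.766 -0.     0.    13.479]
[[502.79235535 224.42925664  60.        ]
 [545.663219   205.67208636  60.        ]
 [534.91753714 184.79197655  60.        ]
 [494.38558621 197.7848822   60.        ]] [0.51943967 0.20316955 0.06      ]
[[547.25899988 209.58452029  60.        ]
 [536.79699116 181.26513852  60.        ]
 [496.07080842 198.54352488  60.        ]
 [505.30519096 224.97414005  60.        ]] [0.521358   0.20359183 0.06      ]
[0.52074616 0.20291154 0.06      ] [0.51890607 0.20477955 0.06      ]
-22.41928323921163
-22.97634656557616
-23.012701421417745
-23.00261199331606
```

View pics/open.png

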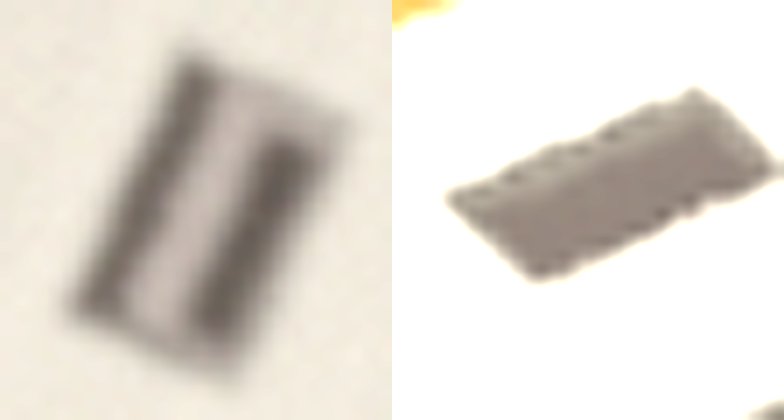

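```bash
python3 - <<'E'
from h import *
c=np.load('top.npy',allow_pickle=True).item()
a=np.radians(-22.8);Rm=np.array([[np.cos(a),np.sin(a)],[-np.sin(a),np.cos(a)]])
C0=np.array([.5209,.2033]) # centre per top cam
for p in ([255,235],[285,140],[218,330],[235,225],[280,245],[145,200],[335,115],[225,375],[185,55],[80,315]):
    uv=np.array(p)/14+[190,190]-.46
    print(p,np.round(Rm@(back(c,uv,.037)[0,:2]-C0)*1e3,1),np.round(Rm@(back(c,uv,.06)[0,:2]-C0)*1e3,1))
E
```

```text
[255, 235] [ 0.9 -3.2] [ 0.4 -7.9]
[285, 140] [16.9 -1.3] [16.  -6.2]
[218, 330] [-15.4  -4. ] [-15.5  -8.7]
[235, 225] [1.1 0.4] [ 0.6 -4.4]
[280, 245] [ 1.  -7.5] [  0.5 -12.2]
[145, 200] [-0.8 15.4] [-1.3 10.1]
[335, 115] [23.8 -7.1] [ 22.7 -11.8]
[225, 375] [-21.6  -7.9] [-21.6 -12.6]
[185, 55] [23.2 19.1] [22.1 13.7]
[80, 315] [-21.9  17.4] [-21.8  12.1]
```

{"op": "play_rows", "data": {
  "deltas": [
    [13.2,7.9,-0.8,0,0,13.5,87],
    [13.2,7.9,-0.8,0,0,13.5,87],
    [13.2,7.9,-0.8,0,0,13.5,87],
    [13.2,7.9,-0.8,0,0,13.5,87],
    [13.2,7.9,-0.8,0,0,13.5,87],
    [13.2,7.9,-0.8,0,0,13.5,87],
    [13.2,7.9,-0.8,0,0,13.5,87],
    [13.2,7.9,-0.8,0,0,13.5,87],
    [13.2,7.9,-0.8,0,0,13.5,87],
    [13.2,7.9,-0.8,0,0,13.5,87],
    [13.2,7.9,-0.8,0,0,13.5,87],
    [13.2,7.9,-0.8,0,0,13.5,87]
  ]
}}

```text
time_s: 3.1
tcp_pos: [0.4485, 0.3007, 0.2208]
ee_rot: [[0.07, -0.998, -0.0], [-0.998, -0.07, -0.0], [0.0, 0.0, -1.0]]
wrist_force: [-0.0, 0.1, 0.4]
gripper_width: 0.999
```

```bash
python3 - <<'E'
from h import *
st(); go([.4676,-.1605,.17],-149)
E
```

```text
t 3.1 tcp [0.4485 0.3007 0.2208] F [-0.05  0.11  0.41] M [ 0.08 -0.05  0.01] g 0.9987956527473943 j [ 51.   12.9  -9.7  -0.  -67.4 -47. ]
[[ 6.990e-02 -9.976e-01 -1.000e-04]
 [-9.976e-01 -6.990e-02 -0.000e+00]
 [ 0.000e+00  1.000e-04 -1.000e+00]]
row [ 1.8456e+01  5.2800e-01  2.0310e+00  1.0000e-03 -1.0000e-03  1.2601e+01]
```

{"op": "play_rows", "data": {
  "deltas": [
    [18.45,0.53,2.0,0,0,12.6,60],
    [18.45,0.53,2.0,0,0,12.6,60],
    [18.45,0.53,2.0,0,0,12.6,60],
    [18.45,0.53,2.0,0,0,12.6,60],
    [18.45,0.53,2.0,0,0,12.6,60],
    [18.45,0.53,2.0,0,0,12.6,60],
    [18.45,0.53,2.0,0,0,12.6,60],
    [18.45,0.53,2.0,0,0,12.6,60],
    [18.45,0.53,2.0,0,0,12.6,60],
    [18.45,0.53,2.0,0,0,12.6,60],
    [18.45,0.53,2.0,0,0,12.6,60],
    [18.45,0.53,2.0,0,0,12.6,60]
  ]
}}

```text
time_s: 4.3
tcp_pos: [0.4674, -0.1606, 0.1708]
ee_rot: [[-0.858, -0.514, -0.0], [-0.514, 0.858, 0.0], [0.0, 0.0, -1.0]]
wrist_force: [-0.2, 0.6, 0.5]
gripper_width: 0.689
```

```bash
python3 - <<'E'
from h import *
st(); go([.4676,-.1605,.0525],-149)
snap('scene','s1'); snap('top','t1')
a=cv2.imread('pics/t1.png')[190:280,300:430]; b=cv2.imread('pics/s1.png')[180:310,270:410]
cv2.imwrite('pics/c1.png',np.hstack([cv2.resize(a,(390,400)),cv2.resize(b,(400,400))]))
E
```

```text
t 4.3 tcp [ 0.4674 -0.1606  0.1708] F [-0.24  0.61  0.46] M [ 0.07 -0.13 -0.  ] g 0.6888060252627305 j [ -0.1  10.8 -20.1  -0.  -59.1 -59. ]
[[-8.578e-01 -5.140e-01 -2.000e-04]
 [-5.140e-01  8.578e-01  1.000e-04]
 [ 1.000e-04  2.000e-04 -1.000e+00]]
row [-1.100e-02 -3.000e-03  4.732e+00  2.000e-03 -1.000e-03 -1.400e-02]
```

View pics/c1.png

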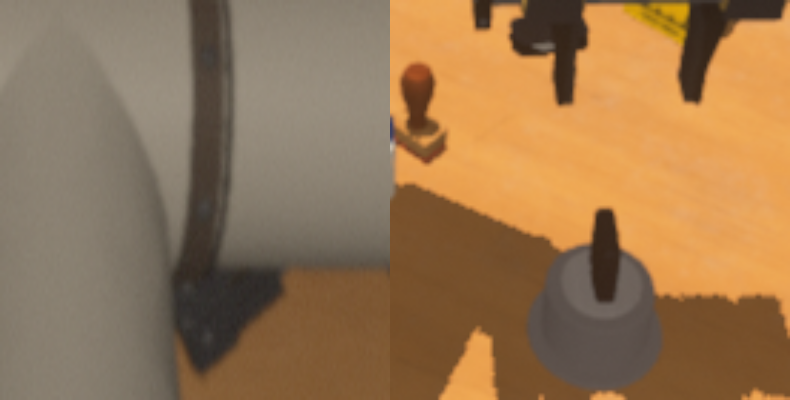

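{"op": "play_rows", "data": {
  "deltas": [
    [0,0,1.0,0,0,0,60],
    [0,0,2.0,0,0,0,60],
    [0,0,2.8,0,0,0,60],
    [0,0,3.5,0,0,0,60],
    [0,0,4.1,0,0,0,60],
    [0,0,4.5,0,0,0,60],
    [0,0,4.7,0,0,0,60],
    [0,0,4.7,0,0,0,60]
  ]
}}

```text
time_s: 5.2
tcp_pos: [0.4673, -0.1607, 0.0532]
ee_rot: [[-0.858, -0.514, -0.001], [-0.514, 0.858, -0.0], [0.001, 0.0, -1.0]]
wrist_force: [-0.1, -0.1, -0.2]
gripper_width: 0.691
```

```bash
python3 - <<'E'
from h import *
st()
snap('scene','s2')
b=cv2.imread('pics/s2.png')[200:320,270:410]
cv2.imwrite('pics/c2.png',cv2.resize(b,(700,600),interpolation=cv2.INTER_CUBIC))
E
```

```text
t 5.2 tcp [ 0.4673 -0.1607  0.0532] F [-0.06 -0.09 -0.22] M [ 0.09 -0.11 -0.02] g 0.6914276572596477 j [ -0.1  19.1 -28.8   0.  -42.1 -58.9]
[[-8.575e-01 -5.145e-01 -6.000e-04]
 [-5.145e-01  8.575e-01 -1.000e-04]
 [ 5.000e-04  3.000e-04 -1.000e+00]]
```

View pics/c2.png

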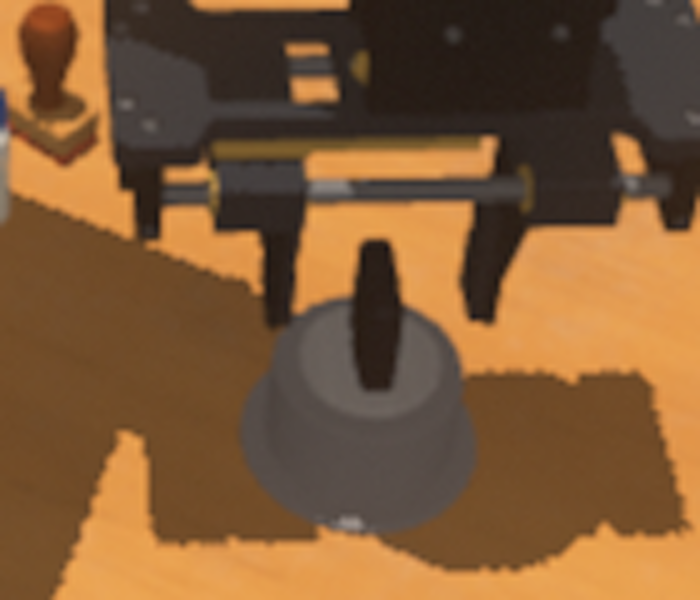

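```bash
python3 - <<'E'
from h import *
c=np.load('scene.npy',allow_pickle=True).item()
s=r.sense(); P=s['tcp_pos'];R=s['ee_rot']
for o in ([0,0,0],[0,.03,0],[0,-.03,0],[0,.03,-.0187],[0,-.03,-.0187]):
    print(o,(proj(c,P+R@np.array(o))[0]-[270,200])*5)
print(proj(c,[.4676,-.1605,.047])*5-[1350,1000])
E
```

```text
[0, 0, 0] [373.26936631 340.49350431]
[0, 0.03, 0] [287.61003908 342.01832893]
[0, -0.03, 0] [458.84019986 338.97025497]
[0, 0.03, -0.0187] [291.51172565 305.94768165]
[0, -0.03, -0.0187] [465.31738426 302.89151389]
[[370.36708971 352.82321503]]
```

{"op": "play_rows", "data": {
  "deltas": [
    [0,0,0,0,0,0,30],
    [0,0,0,0,0,0,20],
    [0,0,0,0,0,0,12],
    [0,0,0,0,0,0,8],
    [0,0,0,0,0,0,5],
    [0,0,0,0,0,0,5],
    [0,0,0,0,0,0,5],
    [0,0,0,0,0,0,5],
    [0,0,0,0,0,0,5]
  ]
}}

```text
time_s: 6.15
tcp_pos: [0.4672, -0.1613, 0.0533]
ee_rot: [[-0.858, -0.513, -0.0], [-0.513, 0.858, -0.0], [0.0, -0.0, -1.0]]
wrist_force: [0.1, -0.7, -0.0]
gripper_width: 0.131
```

```bash
python3 - <<'E'
from h import *
st()
snap('scene','s3')
b=cv2.imread('pics/s3.png')[200:320,270:410]
cv2.imwrite('pics/c3.png',cv2.resize(b,(700,600),interpolation=cv2.INTER_CUBIC))
E
```

```text
t 6.15 tcp [ 0.4672 -0.1613  0.0533] F [ 0.05 -0.66 -0.02] M [-0.02 -0.14 -0.02] g 0.13091065665241072 j [ -0.2  19.1 -28.8   0.  -42.1 -58.9]
[[-8.581e-01 -5.134e-01 -1.000e-04]
 [-5.134e-01  8.581e-01 -0.000e+00]
 [ 1.000e-04 -0.000e+00 -1.000e+00]]
```

View pics/c3.png

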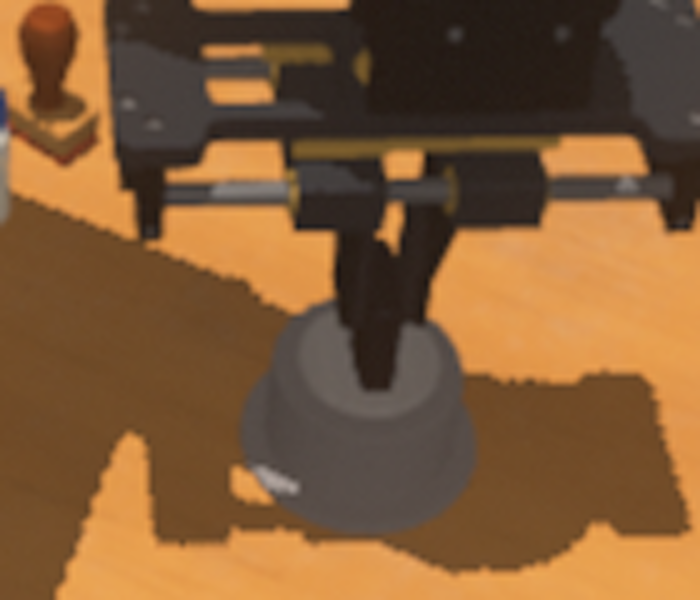

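{"op": "play_rows", "data": {
  "deltas": [
    [0,0,-0.3,0,0,0,5],
    [0,0,-0.8,0,0,0,5],
    [0,0,-1.5,0,0,0,5],
    [0,0,-2.2,0,0,0,5],
    [0,0,-3.0,0,0,0,5],
    [0,0,-3.8,0,0,0,5],
    [0,0,-4.6,0,0,0,5],
    [0,0,-5.2,0,0,0,5],
    [0,0,-5.5,0,0,0,5],
    [0,0,-5.5,0,0,0,5]
  ]
}}

```text
time_s: 7.2
tcp_pos: [0.4676, -0.1613, 0.1919]
ee_rot: [[-0.858, -0.513, 0.002], [-0.513, 0.858, 0.0], [-0.002, -0.001, -1.0]]
wrist_force: [0.6, -0.2, -1.3]
gripper_width: 0.136
```

```bash
python3 - <<'E'
from h import *
s=st()
c=snap('scene','s4'); snap('top','t4')
b=cv2.imread('pics/s4.png')[140:320,270:410]
b=cv2.resize(b,None,fx=3.3,fy=3.3,interpolation=cv2.INTER_CUBIC)
P=s['tcp_pos'];R=s['ee_rot']
W=np.array([[x,y,z] for x in(-.018,.018) for y in (-.006,.006) for z in (-.0187-.019,-.0187+.023)])
Bq=np.array([[x,y,z] for x in(-.015,.015) for y in (-.004,.004) for z in (-.0187+.053,-.0187+.060)])
o=b.copy()
for X in(W,Bq):
    q=((proj(c,P+X@R.T)-[270,140]+.5)*3.3).astype(int)
    for i in range(8):
        for k in(1,2,4):
            if i<i^k: cv2.line(o,tuple(map(int,q[i])),tuple(map(int,q[i^k])),(0,255,0),1)
cv2.imwrite('pics/c4.png',np.hstack([b,o])[:, :920][:,:])
cv2.imwrite('pics/c4.png',cv2.resize(np.hstack([b,o]),(800,514)))
E
```

```text
t 7.2 tcp [ 0.4676 -0.1613  0.1919] F [ 0.63 -0.25 -1.33] M [ 0.12 -0.13 -0.02] g 0.1356288907823531 j [ -0.2   9.6 -18.3  -0.  -62.  -58.9]
[[-0.8582 -0.5134  0.0023]
 [-0.5134  0.8582  0.    ]
 [-0.002  -0.0011 -1.    ]]
```

View pics/c4.png

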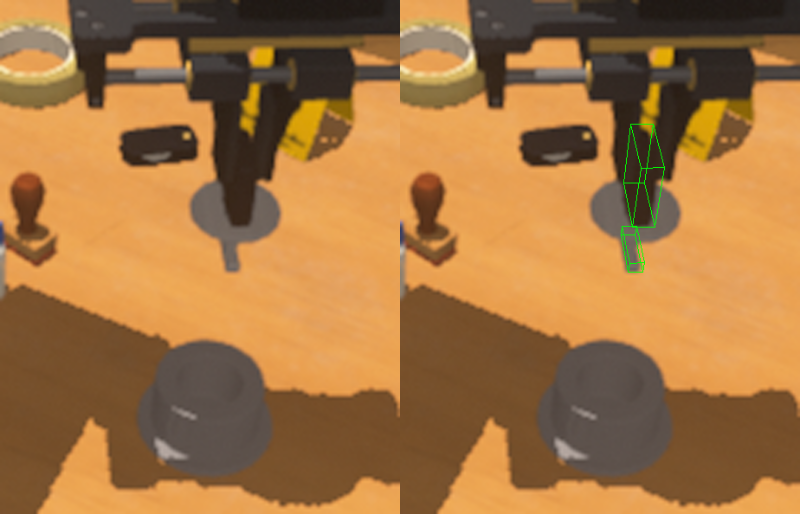

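```bash
python3 - <<'E'
from h import *
go([.49,.03,.2],-100);go([.5181,.1992,.17],-22.8)
E
```

```text
row [-4.726e+00  6.080e+00 -3.910e-01  1.700e-02 -4.000e-03 -9.825e+00]
row [-9.1650e+00  1.1311e+01  8.1100e-01  1.9000e-02  9.0000e-03 -2.5265e+01]
```

{"op": "play_rows", "data": {
  "deltas": [
    [-0.3,0.4,-0.3,0,0,-1,5],
    [-0.9,1.1,-0.4,0,0,-2.5,5],
    [-1.5,1.9,-0.4,0,0,-4,5],
    [-2.1,2.6,-0.4,0,0,-5.6,5],
    [-2.7,3.4,-0.4,0,0,-7.2,5],
    [-3.3,4.2,-0.4,0,0,-8.8,5],
    [-3.9,4.9,-0.4,0,0,-10.4,5],
    [-4.5,5.7,-0.4,0,0,-12,5],
    [-5.1,6.4,-0.4,0,0,-13.5,5],
    [-5.6,7.0,-0.4,0,0,-15,5],
    [-6.0,7.4,-0.4,0,0,-16,5],
    [-6.0,7.4,-0.4,0,0,-16,5]
  ]
}}

```text
time_s: 8.5
tcp_pos: [0.5007, 0.0757, 0.1995]
ee_rot: [[0.359, -0.933, -0.002], [-0.933, -0.359, -0.001], [-0.0, 0.002, -1.0]]
wrist_force: [0.2, 0.7, -0.9]
gripper_width: 0.133
```

```bash
python3 - <<'E'
from h import *
st();go([.5181,.1992,.17],-22.8)
E
```

```text
t 8.5 tcp [0.5007 0.0757 0.1995] F [ 0.22  0.69 -0.86] M [ 0.07  0.01 -0.03] g 0.13260154467574523 j [ 27.   10.6 -15.9  -0.  -63.6  -5.9]
[[ 3.588e-01 -9.334e-01 -2.200e-03]
 [-9.334e-01 -3.588e-01 -8.000e-04]
 [-1.000e-04  2.300e-03 -1.000e+00]]
row [-4.362 -2.423  1.174  0.025  0.012 -9.235]
```

{"op": "play_rows", "data": {
  "deltas": [
    [-0.4,-0.2,0.1,0,0,-1,5],
    [-1.0,-0.6,0.4,0,0,-2.4,5],
    [-1.7,-1.0,0.6,0,0,-3.9,5],
    [-2.5,-1.4,0.9,0,0,-5.4,5],
    [-3.2,-1.8,1.0,0,0,-6.9,5],
    [-3.8,-2.2,1.1,0,0,-8.2,5],
    [-4.2,-2.4,1.2,0,0,-9.0,5],
    [-4.36,-2.42,1.2,0,0,-9.2,5],
    [-4.36,-2.42,1.2,0,0,-9.2,5],
    [-4.36,-2.42,1.2,0,0,-9.2,5]
  ]
}}

```text
time_s: 9.5
tcp_pos: [0.5183, 0.1971, 0.1707]
ee_rot: [[0.919, -0.394, -0.001], [-0.394, -0.919, -0.001], [-0.0, 0.001, -1.0]]
wrist_force: [0.5, -0.4, -0.2]
gripper_width: 0.132
```

```bash
cat > ov.py <<'E'
from h import *
def ov(name,dz=.002,cam='scene',x0=130,y0=100,w=130,h=120,s=3):
    S=st(); c=snap(cam,name+'f')
    b=cv2.imread(f'pics/{name}f.png')[y0:y0+h,x0:x0+w]
    b=cv2.resize(b,None,fx=s,fy=s,interpolation=cv2.INTER_CUBIC); o=b.copy()
    P=S['tcp_pos'];R=S['ee_rot']
    def bx(hx,hy,z0,z1): return np.array([[x,y,z] for x in(-hx,hx) for y in (-hy,hy) for z in (z0,z1)])
    g=-.0187+dz
    L=[(P+bx(.018,.006,g-.019,g+.023)@R.T,(0,255,0)),(P+bx(.015,.004,g+.053,g+.060)@R.T,(0,255,0))]
    Rc=np.array([[np.cos(np.radians(-22.8)),-np.sin(np.radians(-22.8)),0],[np.sin(np.radians(-22.8)),np.cos(np.radians(-22.8)),0],[0,0,1]])
    L.append((np.array([.520,.2036,0])+bx(.022,.014,.0599,.06)@Rc.T,(0,0,255)))
    L.append((np.array([.520,.2036,0])+bx(.07,.055,.0599,.06)@Rc.T,(0,0,255)))
    for X,col in L:
        q=((proj(c,X)-[x0,y0]+.5)*s).astype(int)
        for i in range(8):
            for k in(1,2,4):
                if i<i^k: cv2.line(o,tuple(map(int,q[i])),tuple(map(int,q[i^k])),col,1)
    cv2.imwrite(f'pics/{name}.png',np.hstack([b,o]))
E
python3 - <<'E'
from ov import *
ov('c5')
go([.5181,.1992,.125],-22.8)
E
```

```text
t 9.5 tcp [0.5183 0.1971 0.1707] F [ 0.49 -0.39 -0.24] M [ 0.02 -0.02 -0.02] g 0.1322454400554456 j [ 37.6  16.6 -12.2  -0.  -61.3  29.2]
[[ 9.190e-01 -3.943e-01 -7.000e-04]
 [-3.943e-01 -9.190e-01 -5.000e-04]
 [-4.000e-04  7.000e-04 -1.000e+00]]
row [-0.044 -0.072  1.833  0.005  0.002 -0.084]
```

View pics/c5.png

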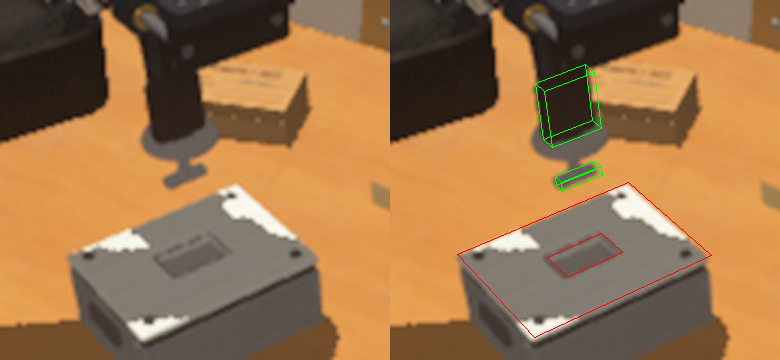

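{"op": "play_rows", "data": {
  "deltas": [
    [0.01,-0.07,0.4,0,0,-0.08,5],
    [0.01,-0.07,1.0,0,0,-0.08,5],
    [0.01,-0.07,1.6,0,0,-0.08,5],
    [0.01,-0.07,2.1,0,0,-0.08,5],
    [0.01,-0.07,2.5,0,0,-0.08,5],
    [0.01,-0.07,2.8,0,0,-0.08,5],
    [0.01,-0.07,3.0,0,0,-0.08,5],
    [0.01,-0.07,3.15,0,0,-0.08,5],
    [0.01,-0.07,3.2,0,0,-0.08,5],
    [0.01,-0.07,3.2,0,0,-0.08,5]
  ]
}}

```text
time_s: 10.55
tcp_pos: [0.5197, 0.1995, 0.091]
ee_rot: [[0.922, -0.386, 0.0], [-0.386, -0.922, 0.0], [0.0, -0.0, -1.0]]
wrist_force: [-0.4, -0.8, -1.5]
gripper_width: 0.136
```

```bash
python3 - <<'E'
from ov import *
ov('c6')
E
```

```text
t 10.55 tcp [0.5197 0.1995 0.091 ] F [-0.36 -0.83 -1.49] M [-0.03  0.03  0.01] g 0.1355186183467026 j [ 37.7  21.5 -17.8   0.  -50.7  29.6]
[[ 9.225e-01 -3.860e-01  4.000e-04]
 [-3.860e-01 -9.225e-01  2.000e-04]
 [ 3.000e-04 -3.000e-04 -1.000e+00]]
```

View pics/c6.png

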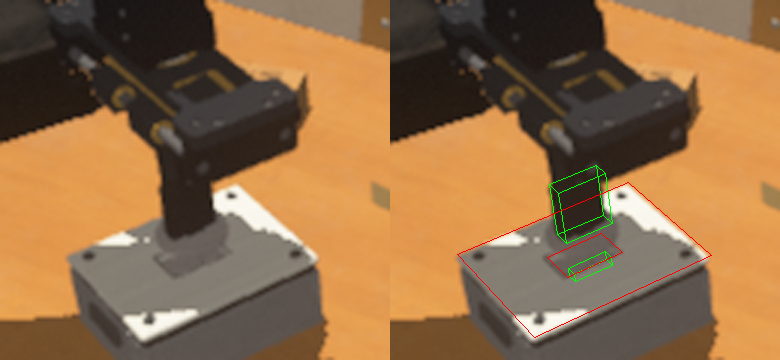

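{"op": "play_rows", "data": {
  "deltas": [
    [0,0,0.12,0,0,0,5],
    [0,0,0.24,0,0,0,5],
    [0,0,0.32,0,0,0,5],
    [0,0,0.36,0,0,0,5],
    [0,0,0.38,0,0,0,5],
    [0,0,0.4,0,0,0,5],
    [0,0,0.42,0,0,0,5],
    [0,0,0.42,0,0,0,5]
  ]
}}

```text
time_s: 11.4
tcp_pos: [0.5195, 0.1994, 0.0803]
ee_rot: [[0.922, -0.386, -0.0], [-0.386, -0.922, -0.0], [-0.0, 0.0, -1.0]]
wrist_force: [0.2, -0.7, -0.6]
gripper_width: 0.133
```

{"op": "play_rows", "data": {
  "deltas": [
    [0,0,0.02,0,0,0,5],
    [0,0,0.04,0,0,0,5],
    [0,0,0.04,0,0,0,5]
  ]
}}

```text
time_s: 11.7
tcp_pos: [0.5195, 0.1994, 0.0793]
ee_rot: [[0.922, -0.386, -0.0], [-0.386, -0.922, -0.0], [-0.0, 0.0, -1.0]]
wrist_force: [1.1, -0.4, -1.0]
gripper_width: 0.132
```

{"op": "play_rows", "data": {
  "deltas": [
    [0,0,0.02,0,0,0,5],
    [0,0,0.04,0,0,0,5],
    [0,0,0.04,0,0,0,5]
  ]
}}

```text
time_s: 12.0
tcp_pos: [0.5195, 0.1994, 0.0783]
ee_rot: [[0.922, -0.386, -0.0], [-0.386, -0.922, -0.0], [-0.0, 0.0, -1.0]]
wrist_force: [-0.1, 0.3, -1.8]
gripper_width: 0.138
```

{"op": "play_rows", "data": {
  "deltas": [
    [0,0,0.02,0,0,0,5],
    [0,0,0.04,0,0,0,5],
    [0,0,0.04,0,0,0,5]
  ]
}}

```text
time_s: 12.3
tcp_pos: [0.5195, 0.1994, 0.0773]
ee_rot: [[0.922, -0.386, -0.0], [-0.386, -0.922, -0.0], [-0.0, 0.0, -1.0]]
wrist_force: [0.5, -0.2, -0.6]
gripper_width: 0.135
```

{"op": "play_rows", "data": {
  "deltas": [
    [0,0,0.02,0,0,0,5],
    [0,0,0.04,0,0,0,5],
    [0,0,0.06,0,0,0,5],
    [0,0,0.06,0,0,0,5]
  ]
}}

```text
time_s: 12.7
tcp_pos: [0.5195, 0.1994, 0.0758]
ee_rot: [[0.922, -0.386, -0.0], [-0.386, -0.922, -0.0], [-0.0, 0.0, -1.0]]
wrist_force: [-0.1, -0.3, -0.6]
gripper_width: 0.137
```

{"op": "play_rows", "data": {
  "deltas": [
    [0,0,0.02,0,0,0,5],
    [0,0,0.04,0,0,0,5],
    [0,0,0.06,0,0,0,5],
    [0,0,0.06,0,0,0,5]
  ]
}}

```text
time_s: 13.1
tcp_pos: [0.5195, 0.1994, 0.0743]
ee_rot: [[0.922, -0.386, -0.0], [-0.386, -0.922, -0.0], [-0.0, 0.0, -1.0]]
wrist_force: [0.7, 0.0, -1.1]
gripper_width: 0.133
```

```bash
python3 - <<'E'
from ov import *
ov('c7')
E
```

```text
t 13.1 tcp [0.5195 0.1994 0.0743] F [ 0.73  0.02 -1.12] M [ 0.    0.01 -0.04] g 0.13327158884019386 j [ 37.7  22.6 -18.9  -0.  -48.5  29.6]
[[ 9.225e-01 -3.861e-01 -2.000e-04]
 [-3.861e-01 -9.225e-01 -1.000e-04]
 [-1.000e-04  2.000e-04 -1.000e+00]]
```

View pics/c7.png

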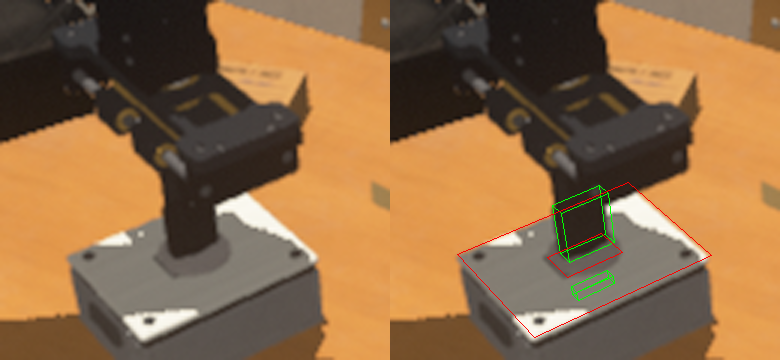

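{"op": "play_rows", "data": {
  "deltas": [
    [0,0.02,0,0,0,0,5],
    [0,0.04,0,0,0,0,5],
    [0,0.04,0,0,0,0,5]
  ]
}}

```text
time_s: 13.45
tcp_pos: [0.5191, 0.1984, 0.0744]
ee_rot: [[0.922, -0.386, -0.0], [-0.386, -0.922, -0.0], [-0.0, 0.0, -1.0]]
wrist_force: [-0.4, 0.6, -2.7]
gripper_width: 0.137
```

{"op": "play_rows", "data": {
  "deltas": [
    [0,0.02,0,0,0,0,5],
    [0,0.03,0,0,0,0,5],
    [0,0.03,0,0,0,0,5]
  ]
}}

```text
time_s: 13.75
tcp_pos: [0.519, 0.198, 0.0744]
ee_rot: [[0.922, -0.386, 0.0], [-0.386, -0.922, 0.0], [0.0, -0.001, -1.0]]
wrist_force: [0.5, 0.5, -1.8]
gripper_width: 0.136
```

{"op": "play_rows", "data": {
  "deltas": [
    [0,0.02,0,0,0,0,5],
    [0,0.03,0,0,0,0,5],
    [0,0.03,0,0,0,0,5]
  ]
}}

```text
time_s: 14.05
tcp_pos: [0.5189, 0.1976, 0.0744]
ee_rot: [[0.922, -0.386, 0.001], [-0.386, -0.922, 0.001], [0.0, -0.001, -1.0]]
wrist_force: [-0.0, 1.7, -2.5]
gripper_width: 0.132
```

{"op": "play_rows", "data": {
  "deltas": [
    [0,0,0,0,0,0,5]
  ]
}}

```text
time_s: 14.15
tcp_pos: [0.5189, 0.1976, 0.0744]
ee_rot: [[0.923, -0.386, 0.001], [-0.386, -0.923, 0.001], [0.0, -0.001, -1.0]]
wrist_force: [0.7, 3.2, -2.9]
gripper_width: 0.135
```

{"op": "play_rows", "data": {
  "deltas": [
    [0,-0.04,0,0,0,0,5],
    [0,-0.08,0,0,0,0,5],
    [0,-0.08,0.03,0,0,0,5],
    [0,-0.08,0.06,0,0,0,5],
    [0,-0.08,0.09,0,0,0,5],
    [0,-0.08,0.1,0,0,0,5],
    [0,-0.08,0.1,0,0,0,5]
  ]
}}

```text
time_s: 14.85
tcp_pos: [0.5192, 0.1988, 0.0717]
ee_rot: [[0.922, -0.386, -0.0], [-0.386, -0.922, -0.0], [-0.0, 0.0, -1.0]]
wrist_force: [-0.2, -0.1, -1.5]
gripper_width: 0.133
```

{"op": "play_rows", "data": {
  "deltas": [
    [0,0,0.02,0,0,0,5],
    [0,0,0.04,0,0,0,5],
    [0,0,0.06,0,0,0,5],
    [0,0,0.06,0,0,0,5]
  ]
}}

```text
time_s: 15.25
tcp_pos: [0.5194, 0.199, 0.0707]
ee_rot: [[0.923, -0.386, 0.0], [-0.386, -0.923, 0.0], [0.0, -0.0, -1.0]]
wrist_force: [-0.9, 0.5, 1.9]
gripper_width: 0.133
```

{"op": "play_rows", "data": {
  "deltas": [
    [0,0,0.04,0,0,0,5],
    [0,0,0.08,0,0,0,5],
    [0,0,0.12,0,0,0,5],
    [0,0,0.15,0,0,0,5],
    [0,0,0.15,0,0,0,5],
    [0,0,0.15,0,0,0,5]
  ]
}}

```text
time_s: 15.85
tcp_pos: [0.5195, 0.1991, 0.0675]
ee_rot: [[0.923, -0.386, 0.001], [-0.386, -0.923, 0.0], [0.001, -0.0, -1.0]]
wrist_force: [-3.0, -0.8, 6.4]
gripper_width: 0.135
```

{"op": "play_rows", "data": {
  "deltas": [
    [0,0,0.02,0,0,0,5],
    [0,0,0.04,0,0,0,5],
    [0,0,0.04,0,0,0,5]
  ]
}}

```text
time_s: 16.15
tcp_pos: [0.5195, 0.199, 0.0667]
ee_rot: [[0.923, -0.386, 0.001], [-0.386, -0.923, 0.0], [0.001, -0.0, -1.0]]
wrist_force: [-3.1, -0.1, 8.4]
gripper_width: 0.134
```

{"op": "play_rows", "data": {
  "deltas": [
    [0,0,0.02,0,0,0,5],
    [0,0,0.035,0,0,0,5],
    [0,0,0.035,0,0,0,5]
  ]
}}

```text
time_s: 16.45
tcp_pos: [0.5195, 0.199, 0.066]
ee_rot: [[0.923, -0.386, 0.001], [-0.386, -0.923, 0.0], [0.001, -0.0, -1.0]]
wrist_force: [-3.1, 0.3, 9.5]
gripper_width: 0.133
```

```bash
python3 - <<'E'
from ov import *
ov('c8',s=3)
E
```

```text
t 16.45 tcp [0.5195 0.199  0.066 ] F [-3.11  0.32  9.46] M [-0.15  1.2  -0.03] g 0.13278926891762036 j [ 37.7  23.2 -19.5   0.  -47.3  29.6]
[[ 9.227e-01 -3.855e-01  7.000e-04]
 [-3.855e-01 -9.227e-01  0.000e+00]
 [ 7.000e-04 -3.000e-04 -1.000e+00]]
```

View pics/c8.png

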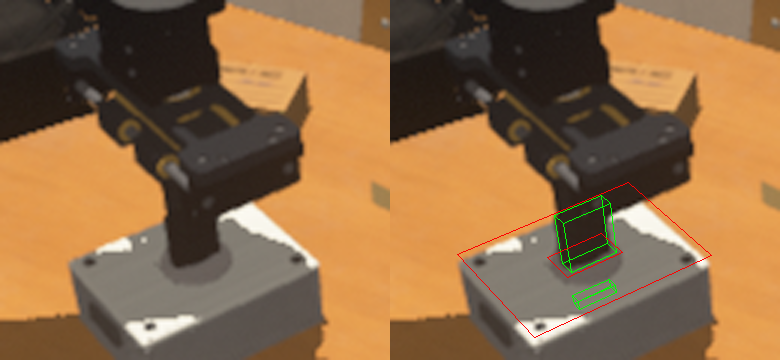

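{"op": "play_rows", "data": {
  "deltas": [
    [0,0,0,0,0,1,5],
    [0,0.01,0,0,0,2,5],
    [0,0.01,0,0,0,3,5],
    [0,0.01,0,0,0,4,5],
    [0,0.01,0,0,0,5,5],
    [0,0.01,0,0,0,6,5]
  ]
}}

```text
time_s: 17.1
tcp_pos: [0.5213, 0.1995, 0.0667]
ee_rot: [[0.604, -0.797, 0.005], [-0.797, -0.604, 0.001], [0.002, -0.005, -1.0]]
wrist_force: [0.4, -0.7, 8.5]
gripper_width: 0.135
```

```bash
python3 - <<'E'
from h import *
st()
E
```

```text
t 17.1 tcp [0.5213 0.1995 0.0667] F [ 0.4  -0.68  8.54] M [-0.26  0.01  0.09] g 0.13549804295110582 j [ 37.6  23.2 -19.4   0.1 -47.2  -0.5]
[[ 0.6043 -0.7967  0.0047]
 [-0.7967 -0.6043  0.0014]
 [ 0.0017 -0.0046 -1.    ]]
```

{"op": "play_rows", "data": {
  "deltas": [
    [0,0,0.03,0,0,1,5],
    [0,0.01,0.03,0,0,2,5],
    [0,0.01,0.03,0,0,3,5],
    [0,0.02,0.03,0,0,4,5],
    [0,0.02,0.03,0,0,5,5],
    [0,0.02,0.03,0,0,6,5]
  ]
}}

```text
time_s: 17.7
tcp_pos: [0.5212, 0.1992, 0.0662]
ee_rot: [[0.125, -0.992, 0.005], [-0.992, -0.125, 0.002], [-0.001, -0.005, -1.0]]
wrist_force: [0.8, -0.2, 9.7]
gripper_width: 0.136
```

```bash
python3 - <<'E'
from h import *
s=st(); x=s['ee_rot'][:,0]; print(np.degrees(np.arctan2(x[1],x[0])))
E
```

```text
t 17.7 tcp [0.5212 0.1992 0.0662] F [ 0.77 -0.19  9.65] M [-0.28  0.02  0.09] g 0.13582687983434066 j [ 37.6  23.2 -19.5   0.1 -47.  -30.5]
[[ 0.1251 -0.9921  0.0052]
 [-0.9921 -0.1251  0.0016]
 [-0.001  -0.0054 -1.    ]]
-82.8123911289081
```

{"op": "play_rows", "data": {
  "deltas": [
    [0,0,0,0,0,1,5],
    [0,0,0,0,0,2,5],
    [0,0,0,0,0,3,5],
    [0,0,0,0,0,4,5],
    [0,0,0,0,0,5,5],
    [0,0,0,0,0,6,5],
    [0,0,0,0,0,6,5],
    [0,0,0,0,0,6,5]
  ]
}}

```text
time_s: 18.5
tcp_pos: [0.5211, 0.1992, 0.0661]
ee_rot: [[-0.385, -0.923, 0.005], [-0.923, 0.385, 0.002], [-0.004, -0.004, -1.0]]
wrist_force: [0.4, -1.0, 8.6]
gripper_width: 0.134
```

```bash
python3 - <<'E'
from ov import *
ov('c9')
s=r.sense(); x=s['ee_rot'][:,0]; print(np.degrees(np.arctan2(x[1],x[0])))
E
```

```text
t 18.5 tcp [0.5211 0.1992 0.0661] F [ 0.35 -0.98  8.62] M [-0.21  0.02 -0.06] g 0.13426264932103887 j [ 37.6  23.2 -19.5   0.1 -47.  -60.4]
[[-0.3852 -0.9228  0.005 ]
 [-0.9228  0.3852  0.0018]
 [-0.0036 -0.0039 -1.    ]]
-112.65713639805733
```

View pics/c9.png

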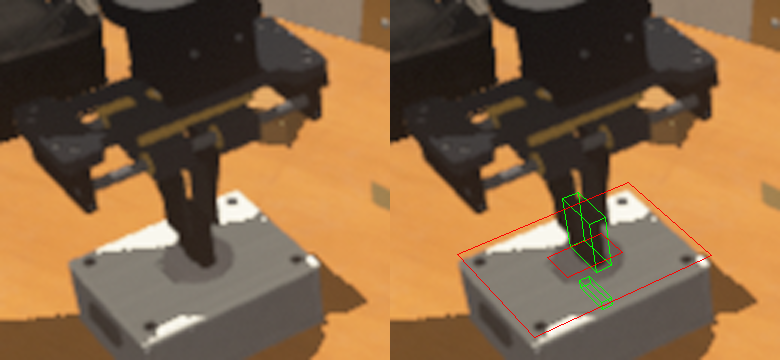

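{"op": "play_rows", "data": {
  "deltas": [
    [0,0,-0.03,0,0,0,5],
    [0,0,-0.06,0,0,0,5],
    [0,0,-0.09,0,0,0,5],
    [0,0,-0.11,0,0,0,5],
    [0,0,-0.11,0,0,0,5]
  ]
}}

```text
time_s: 19.05
tcp_pos: [0.521, 0.1993, 0.0682]
ee_rot: [[-0.385, -0.923, 0.005], [-0.923, 0.385, 0.002], [-0.004, -0.004, -1.0]]
wrist_force: [1.0, -1.0, 6.6]
gripper_width: 0.139
```

{"op": "play_rows", "data": {
  "deltas": [
    [0,0,-0.02,0,0,0,5],
    [0,0,-0.04,0,0,0,5],
    [0,0,-0.04,0,0,0,5]
  ]
}}

```text
time_s: 19.35
tcp_pos: [0.5207, 0.1993, 0.0683]
ee_rot: [[-0.386, -0.923, 0.004], [-0.923, 0.386, 0.002], [-0.003, -0.003, -1.0]]
wrist_force: [5.1, 0.0, 2.0]
gripper_width: 0.133
```

{"op": "play_rows", "data": {
  "deltas": [
    [0,0,-0.01,0,0,0,14],
    [0,0,-0.01,0,0,0,17],
    [0,0,-0.01,0,0,0,22],
    [0,0,-0.01,0,0,0,30],
    [0,0,-0.01,0,0,0,44],
    [0,0,-0.01,0,0,0,44],
    [0,0,-0.01,0,0,0,44]
  ]
}}

```text
time_s: 20.05
tcp_pos: [0.5184, 0.1983, 0.0677]
ee_rot: [[-0.386, -0.922, -0.001], [-0.922, 0.386, -0.0], [0.001, 0.001, -1.0]]
wrist_force: [-0.1, 0.3, -0.5]
gripper_width: 0.48
```

{"op": "play_rows", "data": {
  "deltas": [
    [0,0,-0.3,0,0,0,44],
    [0,0,-0.8,0,0,0,44],
    [0,0,-1.5,0,0,0,44],
    [0,0,-2.5,0,0,0,44],
    [0,0,-3.6,0,0,0,44],
    [0,0,-4.8,0,0,0,44],
    [0,0,-5.6,0,0,0,44],
    [0,0,-6.0,0,0,0,44],
    [0,0,-6.0,0,0,0,44]
  ]
}}

```text
time_s: 20.95
tcp_pos: [0.5195, 0.1989, 0.2201]
ee_rot: [[-0.386, -0.923, 0.003], [-0.923, 0.386, 0.002], [-0.003, -0.002, -1.0]]
wrist_force: [-0.4, 0.4, -0.6]
gripper_width: 0.502
```

```bash
python3 - <<'E'
from ov import *
ov('c10'); snap('top','t10')
E
```

```text
t 20.95 tcp [0.5195 0.1989 0.2201] F [-0.37  0.36 -0.58] M [ 0.1  -0.07 -0.01] g 0.5018432904111382 j [ 37.6  14.4  -7.8   0.  -67.6 -60.4]
[[-0.386  -0.9225  0.0033]
 [-0.9225  0.386   0.0024]
 [-0.0035 -0.0022 -1.    ]]
```

View pics/c10.png

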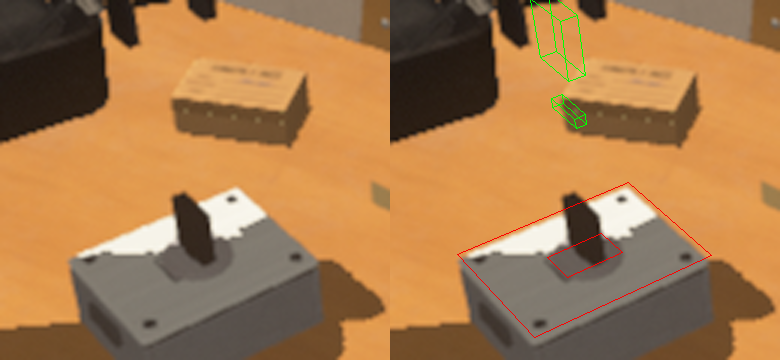

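View pics/c10f.png

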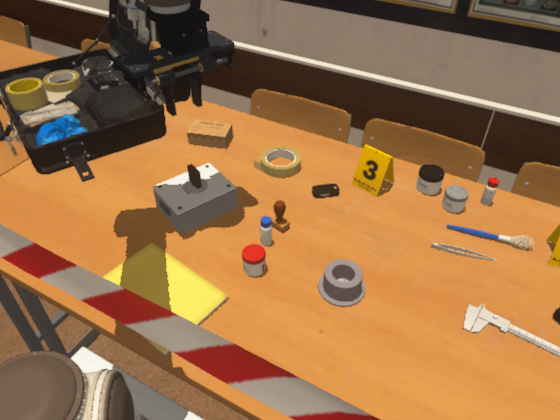

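```bash
python3 - <<'E'
from fit import *
c=np.load('scene.npy',allow_pickle=True).item(); im=cv2.imread('pics/c10f.png'); im0=cv2.imread('pics/scene0.png')
x0,y0,s=150,150,7
o=cv2.resize(im[y0:y0+80,x0:x0+90],None,fx=s,fy=s,interpolation=cv2.INTER_CUBIC)
for X in (pose(box(-.018,.018,-.006,.006,.062,.104),.5185,.1992,np.radians(67.2)),):
    q=((proj(c,X)-[x0,y0]+.5)*s).astype(int)
    for i in range(8):
        for k in(1,2,4):
            if i<i^k: cv2.line(o,tuple(map(int,q[i])),tuple(map(int,q[i^k])),(0,255,0),1)
cv2.imwrite('pics/c11.png',o)
# lid shift between first and last image at screws
g0=cv2.cvtColor(im0,6);g=cv2.cvtColor(im,6)
for u,v in ((228.1,185),(160,186),(207.5,165.5),(180,207)):
    for dz in (0,.003): pass
    X=back(c,[u,v],.06)[0]; print([u,v],'3mm down ->',proj(c,X-[0,0,.003])[0]-[u,v])
    u,v=int(round(u)),int(round(v)); t=255-g0[v-4:v+5,u-4:u+5]; w=255-g[v-8:v+9,u-8:u+9]
    R=cv2.matchTemplate(w,t,cv2.TM_CCOEFF_NORMED); _,m,_,l=cv2.minMaxLoc(R); print(round(m,2),np.array(l)-4)
E
```

```text
[228.1, 185] 3mm down -> [0.09395211 1.1146864 ]
0.72 [0 1]
[160, 186] 3mm down -> [0.22944514 1.11497783]
0.31 [4 4]
[207.5, 165.5] 3mm down -> [0.1281513  1.09649054]
0.98 [0 1]
[180, 207] 3mm down -> [0.19975557 1.13009128]
0.82 [0 1]
```

View pics/c11.png

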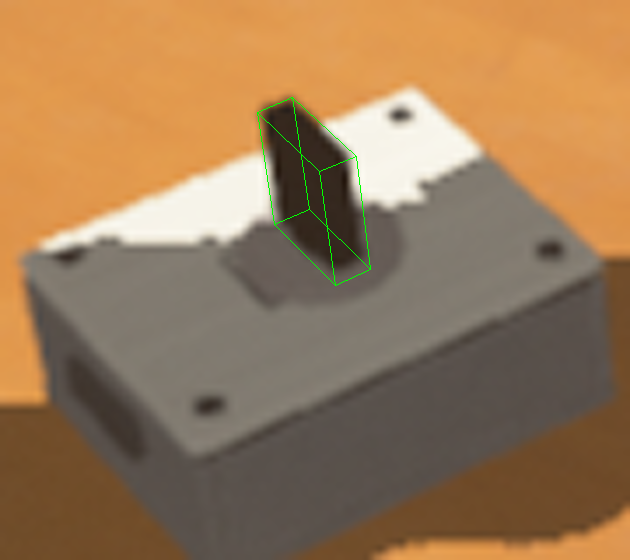

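```bash
python3 - <<'E'
from station import r
print(r.finish_job())
E
```

```text
the job is handed in; nothing more can be done
None
```

The lid is locked down: the toggle's crossbar is through the keeper slot, turned a quarter turn and holding under the plate. I handed the job in at about 21 s of the 61 s allowed.

- **Slot:** Seen from above, the slot lay to −y of the middle, about 4 mm by the later touch. The bar went through on the first try. I felt the −y edge of the slot at about 3 N and backed off 1.4 mm to centre; I did not probe the other edge.
- **Pressing and turning:** I pressed the lid down about 5 mm with roughly 10 N, then turned the toggle 90°. I eased up until the bar stopped against the keeper at TCP height 68.3 mm, then opened the fingers and withdrew.

**Last checks:**
- Three of the four lid screws showed a 1-pixel drop, which fits about 3 mm of lid travel. The fourth gave no reliable match.
- The wing stands upright and crosswise to the case, in line with the expected outline.
- The vial, stamp and jar look unmoved in the camera view, by eye only.
- The arm is clear, at about 0.22 m with no contact force.

**Side force:** The wrist showed about 3 N sideways while pressing and 5 N just before letting go. It went away when the toggle was turned and released.

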